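# Pack the reagent caddy and clear the jammed feed track

## Task

Load the white caddy with the three amber bottles, each standing upright in the pocket whose mat has the colour of its cap. One amber bottle is stuck in the feed track behind a clear bottle: lift the clear one out and stand it in the grey discard tray, and take the amber one only after that, when it has slid up to the stop. Leave the other clear bottle where it stands, tip no bottle over, and set each one down rather than letting it drop.

Things in the scene. Friction and masses are not known exactly. Their poses are not given: they have to be found in the camera images.
- clear_jam_mid (a point): Clear (pale) glass bottle with a RED cap, the one that jams the feed track: it stands at the track's stop. 44 mm diameter, 84 mm tall, about 70 g; straight sides up to 52 mm, then shoulder and 31 mm wide cap. Upright; the point is on its axis, 42 mm above its foot; z axis up
- amber_red_mid (a point): Dark amber-brown glass bottle with a RED cap. Stands on the bench, or is the one amber bottle in the feed track, behind the clear one. 44 mm diameter, 84 mm tall, about 70 g; straight sides up to 52 mm, then shoulder and 31 mm wide cap. Upright; the point is on its axis, 42 mm above its foot; z axis up
- amber_blue_mid (a point): Dark amber-brown glass bottle with a BLUE cap. Stands on the bench, or is the one amber bottle in the feed track, behind the clear one. 44 mm diameter, 84 mm tall, about 70 g; straight sides up to 52 mm, then shoulder and 31 mm wide cap. Upright; the point is on its axis, 42 mm above its foot; z axis up
- amber_yellow_mid (a point): Dark amber-brown glass bottle with a YELLOW cap. Stands on the bench, or is the one amber bottle in the feed track, behind the clear one. 44 mm diameter, 84 mm tall, about 70 g; straight sides up to 52 mm, then shoulder and 31 mm wide cap. Upright; the point is on its axis, 42 mm above its foot; z axis up
- clear_spare_mid (a point): Clear (pale) glass bottle with a BLUE cap standing on the bench, not to be moved. 44 mm diameter, 84 mm tall, about 70 g; straight sides up to 52 mm, then shoulder and 31 mm wide cap. Upright; the point is on its axis, 42 mm above its foot; z axis up
- track: Fixed feed track. Origin: on the bench under the bottle at the stop; x runs back along the track; z up. Bottles stand on the bench between rails 12 mm high, 4 thick, 48 apart; stop 16 mm high; housing 44 mm high from x = 157 mm. A black follower 60 mm high pushes with about 0.8 N; front bottle out, it slides the next 44 mm to the stop in about 1 s. Lift straight up, gripping across (along y)
- mat_red: Red square mat, 63 x 63 x 2 mm, on the floor of one pocket of the fixed white caddy. Origin: centre of its underside, 4 mm above the bench (a bottle in it stands 6 mm above the bench). Pocket 64 x 64 mm inside, walls 4 mm thick, top 16 mm above the bench. The three pockets lie in a row along the mat's y axis, 68 mm apart, colours in any order; z up
- mat_blue: Blue square mat, 63 x 63 x 2 mm, on the floor of one pocket of the fixed white caddy. Origin: centre of its underside, 4 mm above the bench (a bottle in it stands 6 mm above the bench). Pocket 64 x 64 mm inside, walls 4 mm thick, top 16 mm above the bench. The three pockets lie in a row along the mat's y axis, 68 mm apart, colours in any order; z up
- mat_yellow: Yellow square mat, 63 x 63 x 2 mm, on the floor of one pocket of the fixed white caddy. Origin: centre of its underside, 4 mm above the bench (a bottle in it stands 6 mm above the bench). Pocket 64 x 64 mm inside, walls 4 mm thick, top 16 mm above the bench. The three pockets lie in a row along the mat's y axis, 68 mm apart, colours in any order; z up
- discard: Fixed grey open discard tray, 88 x 88 mm outside, 80 mm inside, walls 16 mm high, floor 4 mm above the bench. Origin at the centre of its underside on the bench; z up

How it is judged (in metres and radians):
On the way:
1. the jamming clear bottle stands in the discard tray and the amber bottle behind it has advanced to the stop (horizontal distance between clear_jam_mid and discard below 0.027 m and height (world z) of clear_jam_mid below 0.053 m and angle between clear_jam_mid's own z axis and vertical below 0.1 rad and ((horizontal distance between amber_red_mid and track below 0.01 m and height (world z) of amber_red_mid below 0.049 m) or (horizontal distance between amber_blue_mid and track below 0.01 m and height (world z) of amber_blue_mid below 0.049 m) or (horizontal distance between amber_yellow_mid and track below 0.01 m and height (world z) of amber_yellow_mid below 0.049 m))), for 0.2 s.
At the end, for the whole second after the job is handed in: Each amber bottle stands upright (within 0.1 rad) on the mat of its cap's colour, within 15 mm of the mat's centre; the jamming clear bottle stands upright in the discard tray, within 27 mm of its centre; the other clear bottle is within 25 mm of its start; all bottles released and at rest (horizontal distance between amber_red_mid and mat_red below 0.015 m and height (world z) of each of amber_red_mid, amber_blue_mid, amber_yellow_mid, clear_jam_mid below 0.053 m and angle between each of amber_red_mid, amber_blue_mid, amber_yellow_mid, clear_jam_mid's own z axis and vertical below 0.1 rad and horizontal distance between amber_blue_mid and mat_blue below 0.015 m and horizontal distance between amber_yellow_mid and mat_yellow below 0.015 m and horizontal distance between clear_jam_mid and discard below 0.027 m and distance of clear_spare_mid from where it was at the start of the episode below 0.025 m and linear speed of each of amber_red, amber_blue, amber_yellow, clear_jam, clear_spare below 0.02 m/s); the robot touches nothing.
It fails at once if the clear bottle on the bench is moved more than 25 mm (distance of clear_spare_mid from where it was at the start of the episode above 0.025 m).
It fails at once if a bottle is tipped by more than 0.6 rad (angle between any of amber_red_mid, amber_blue_mid, amber_yellow_mid, clear_jam_mid, clear_spare_mid's own z axis and vertical above 0.6 rad).
It fails at once if a bottle is let go of (dropped or thrown) with its foot more than about 25 mm above the bench ((height (world z) of amber_red_mid above 0.068 m and contact force between amber_red and anything else below 0.02 N) or (height (world z) of amber_blue_mid above 0.068 m and contact force between amber_blue and anything else below 0.02 N) or (height (world z) of amber_yellow_mid above 0.068 m and contact force between amber_yellow and anything else below 0.02 N) or (height (world z) of clear_jam_mid above 0.068 m and contact force between clear_jam and anything else below 0.02 N) or (height (world z) of clear_spare_mid above 0.068 m and contact force between clear_spare and anything else below 0.02 N)).
It also fails if it takes over 118 s, if anything falls off the work surface, if the arm or the gripper's body presses on something with over 40 N, if the wrist force passes 120 N, or if a joint passes its speed limit or range.

## Robot

A 6-joint arm with a two-finger parallel gripper is mounted at the origin on the work surface. World frame = base frame: x ahead of the robot, y to its left, z up, the work surface at z = 0. Lengths are in m, angles in degrees, forces in N, time in s.
With the tool pointing down it reaches from about 0.3 to 0.85 m from the base axis. Payload 5.4 kg.
Tool frame: the origin (TCP) lies on the centre line of the jaws, within the pads' length; the fingertips stand 25 mm ahead of it and the grasp point (between the pads) lies 6 mm ahead of it (tip_reach is the distance from the TCP to the fingertips, in m); y points along the fingers, z is the direction in which the jaws open and shut, and the axes are right-handed (so a half turn about y gives the same grasp; the last joint's range is limited). The gripper opens to 85 mm and grips with 20 to 120 N. Pads are 22 mm wide; open, the fingers measure 114 mm over their backs; the gripper's body (76 mm by 85 mm) begins 54 mm behind the grasp point. The pads swing forward as they close: fully open they stand 13 mm farther back than shut.
Start: joints at [-80.678, 9.076, 91.501, -0, 79.423, -12.038], TCP at [0.209, -0.535, 0.256] pointing down, gripper open.
Joint ranges: [-166.64, 166.64], [-54.1, 131.32], [10.49, 154.53], [-73.88, 253.88], [9.74, 151.15], [-171.62, 171.62]. Speed limits (degrees/s): [147.25, 147.25, 180, 180, 180, 180].

## Interface

Orientations are given as [roll, pitch, yaw] about the fixed x, y, z axes, in that order (R = Rz(yaw) Ry(pitch) Rx(roll)).
In Python, from station import * gives the robot as it stands.
- The arm moves only by the tool jog_arm, never from a script. Its argument "deltas" is a list of rows, each an object with "dp": the shift along the tool's x, y, z in cm, a list of three; "turn": the turn about the tool's y in degrees; "hand": the opening, from 0 (shut) to 1 (fully open). In form: [{"dp": [x, y, z], "turn": turn, "hand": hand}, ...]. A call has 1 to 12 rows; each row is the pose to reach, as a shift and turn from the pose commanded when the call began, along the tool's axes at that moment; what a row does not reach only later rows make up. A row lasts 1/8 s, in which the tool goes at most 62.5 mm and 10.7 degrees, less where a joint would pass 70% of its speed; a pose out of reach is approached as far as the arm can. A call with a gripper value outside its range is refused whole. The fingers move at their own pace and stop on an object; "squeeze" is the grip in N (left out, the last holds). Time passes only in rows, so rows that repeat a pose let the fingers close. It gives the time, the measured TCP pose, the force and the opening at its end, in the units of the state.
- observe(): the state, without advancing time (a new reading comes with each control period).
- capture(name): name is "side" or "top"; returns the picture (420x560x3 uint8, red, green, blue); there is no depth.
- calibration(name): a dict with "camera_matrix" (3x3 intrinsics, pixels), "k1" (the pictures are not rectified: a ray, as slopes to the right and down, at radius r is drawn at 1 + k1 r^2 times it, then the intrinsics apply), "rvec" (rotation vector, rad) and "tvec" (3), from world to camera coordinates, as OpenCV has them. Camera axes: x right, y down, z forward; pixel columns grow to the right and rows downward; lengths in m; the calibration is good to about 2 mm. A picture is of the moment at which its call begins. calibration takes no time and is no camera call.
- job_done(): hands the job in, once; it reports no verdict.
The state is a dict: "clock": time; "joint_pos": joint angles; "qd": joint speeds; "effort": joint torques, N m; "tool_pos": TCP position; "eef_rot": TCP orientation; "ft_force": force on the tool from outside, world axes, zero at the start; "moment": the same for the moment, N m; "gripper_width": finger opening in m.
Only numpy, scipy, OpenCV 4.12 (cv2) and the standard library are available. Lean on these libraries where they do the work, as an engineer would, in place of code of your own. Each camera call takes 0.05 s, during which the arm holds its last target.

## Working session

There is one attempt and no reset: what is moved stays moved. The work goes in short steps, Python scripts to look and compute and a tool call to move; the robot and the scene stay as the last step left them, time stands still between calls to the robot, and variables do not carry over. Pictures are saved under pics/ and viewed, and the job is handed in when it is done.

Besides the shell and the picture viewer there is one more tool, called after "Call:" as name(argument=value, ...) on one line, values as JSON. jog_arm: Moves the arm, as the interface text tells. Its arguments: {"type":"object","properties":{"deltas":{"type":"array","items":{"type":"object","properties":{"dp":{"type":"array","items":{"type":"number"}},"turn":{"type":"number"},"hand":{"type":"number"}}}},"squeeze":{"type":"number"}},"required":["deltas"]}

```bash
mkdir -p pics; ls; python3 - <<'E'
from station import *
import cv2
s=observe();print(s)
for n in("side","top"):
    cv2.imwrite(f"pics/{n}0.png",capture(n)[:,:,::-1]);print(n,calibration(n))
E
```

```text
pics
{'clock': 0.0, 'joint_pos': array([-8.06781574e+01,  9.11440985e+00,  9.15725061e+01,  3.74213971e-04,
        7.94240142e+01, -1.20384230e+01]), 'qd': array([-0.08684059,  0.10887367,  0.05629142, -0.10547669,  0.05036444,
       -0.0590789 ]), 'effort': array([ 1.39846243e-04, -3.96008027e+01, -3.31425583e+01, -1.93860678e-04,
        8.58556858e-03, -1.03591461e-06]), 'tool_pos': array([ 0.20931659, -0.534946  ,  0.2552967 ]), 'eef_rot': array([-9.01084138e+01,  2.34960415e-02, -1.58639826e+02]), 'ft_force': array([-0.61101289, -0.52751584,  0.31498974]), 'moment': array([-0.01639715,  0.01499702, -0.01348782]), 'gripper_width': 0.08547911093808203}
side {'camera_matrix': array([[530.51865786,   0.        , 277.49299197],
       [  0.        , 530.51865786, 212.01267648],
       [  0.        ,   0.        ,   1.        ]]), 'k1': -0.17774230431917648, 'rvec': array([ 0.61726477, -2.47782537,  1.41452677]), 'tvec': array([0.45870996, 0.2136012 , 1.12367158])}
top {'camera_matrix': array([[430.10908133,   0.        , 279.08849084],
       [  0.        , 430.10908133, 213.57706433],
       [  0.        ,   0.        ,   1.        ]]), 'k1': -0.0906417056110714, 'rvec': array([ 2.14706156, -2.15857056,  0.09782084]), 'tvec': array([-0.01933846,  0.55124936,  0.83641142])}
```

View pics/side0.png

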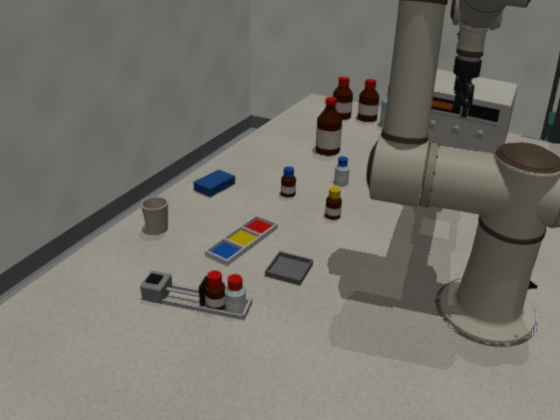

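View pics/top0.png

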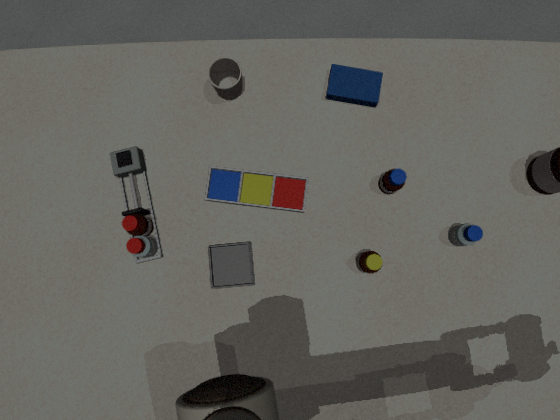

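```bash
cat > h.py <<'E'
from station import *
import numpy as np, cv2
from scipy.spatial.transform import Rotation as Ro
def ray(n,uv,z):
    c=calibration(n);K=c["camera_matrix"];R=cv2.Rodrigues(c["rvec"])[0];t=c["tvec"]
    uv=np.atleast_2d(np.float64(uv))
    p=cv2.undistortPoints(uv[:,None],K,np.array([c["k1"],0,0,0,0.]))[:,0]
    d=np.c_[p,np.ones(len(p))]@R; o=-R.T@t
    return o+d*((z-o[2])/d[:,2])[:,None]
def proj(n,P):
    c=calibration(n)
    return cv2.projectPoints(np.float64(P).reshape(-1,1,3),c["rvec"],c["tvec"],c["camera_matrix"],np.array([c["k1"],0,0,0,0.]))[0][:,0]
def blobs(im,amin=25):
    h=cv2.cvtColor(im,cv2.COLOR_RGB2HSV);H,S,V=[h[...,i].astype(int) for i in range(3)]
    out=[]
    for nm,m in dict(red=(H<8)|(H>172),yellow=(H>22)&(H<35),blue=(H>105)&(H<125)).items():
        m=(m&(S>170)&(V>90)).astype(np.uint8)
        n,l,st,ce=cv2.connectedComponentsWithStats(m)
        for i in range(1,n):
            if st[i,4]>=amin: out.append((nm,ce[i],st[i],l==i))
    return out
E
python3 - <<'E'
from h import *
for n in("side","top"):
    im=cv2.imread(f"pics/{n}0.png")[:,:,::-1].copy()
    for nm,c,s,m in blobs(im):
        print(n,nm,c.round(1),s, "z.079",ray(n,c,.079)[0].round(4),"z.006",ray(n,c,.006)[0].round(4))
im=cv2.imread("pics/top0.png")
cv2.imwrite("pics/trk.png",cv2.resize(im[140:300,90:320],None,fx=3.4,fy=3.4,interpolation=2))
cv2.imwrite("pics/bot.png",cv2.resize(im[150:290,340:500],None,fx=4,fy=4,interpolation=2))
E
```

```text
side red [343.6  78.1] [339  77  10   4  27] z.079 [ 0.8134 -1.2026  0.079 ] z.006 [ 0.8994 -1.4392  0.006 ]
side red [370.4  80.5] [366  79  10   4  31] z.079 [ 0.6989 -1.2354  0.079 ] z.006 [ 0.7724 -1.4755  0.006 ]
side red [331.1  98.7] [326  97  11   4  35] z.079 [ 0.7524 -0.9079  0.079 ] z.006 [ 0.8317 -1.1125  0.006 ]
side red [258.4 225.8] [247 220  25  13 186] z.079 [0.5441 0.0487 0.079 ] z.006 [ 0.6008 -0.0521  0.006 ]
side red [214.  275.1] [207 271  14   9  98] z.079 [0.5314 0.2596 0.079 ] z.006 [0.5867 0.1818 0.006 ]
side red [234.4 278.9] [228 275  14   9 104] z.079 [0.4879 0.2501 0.079 ] z.006 [0.5385 0.1712 0.006 ]
side yellow [334.5 189.8] [330 187  10   7  53] z.079 [ 0.4542 -0.2075  0.079 ] z.006 [ 0.5011 -0.3361  0.006 ]
side yellow [242.1 237.4] [230 230  26  15 213] z.079 [0.5526 0.11   0.079 ] z.006 [0.6102 0.016  0.006 ]
side blue [342.6 158.6] [339 157   8   4  27] z.079 [ 0.5076 -0.4042  0.079 ] z.006 [ 0.5603 -0.5541  0.006 ]
side blue [288.3 168.8] [284 167   9   4  28] z.079 [ 0.6191 -0.2607  0.079 ] z.006 [ 0.6839 -0.395   0.006 ]
side blue [213.5 179.2] [195 171  36  18 314] z.079 [ 0.7709 -0.1017  0.079 ] z.006 [ 0.8522 -0.2188  0.006 ]
side blue [225.1 249.9] [212 243  27  15 228] z.079 [0.5599 0.1714 0.079 ] z.006 [0.6184 0.084  0.006 ]
top red [288.6 192.9] [273 177  32  32 847] z.079 [ 0.5855 -0.0417  0.079 ] z.006 [ 0.5973 -0.0417  0.006 ]
top red [129.3 222.8] [122 216  15  15 171] z.079 [0.5296 0.2668 0.079 ] z.006 [0.5364 0.2944 0.006 ]
top red [133.7 245.2] [127 238  15  15 170] z.079 [0.4864 0.2567 0.079 ] z.006 [0.4894 0.2834 0.006 ]
top blue [398.1 176.1] [391 169  15  15 165] z.079 [ 0.6168 -0.2528  0.079 ] z.006 [ 0.6315 -0.2718  0.006 ]
top blue [223.9 185. ] [208 170  32  31 806] z.079 [0.6018 0.0828 0.079 ] z.006 [0.6151 0.0939 0.006 ]
top blue [474.4 232.7] [468 226  14  15 165] z.079 [ 0.5064 -0.3969  0.079 ] z.006 [ 0.5112 -0.4288  0.006 ]
```

View pics/trk.png

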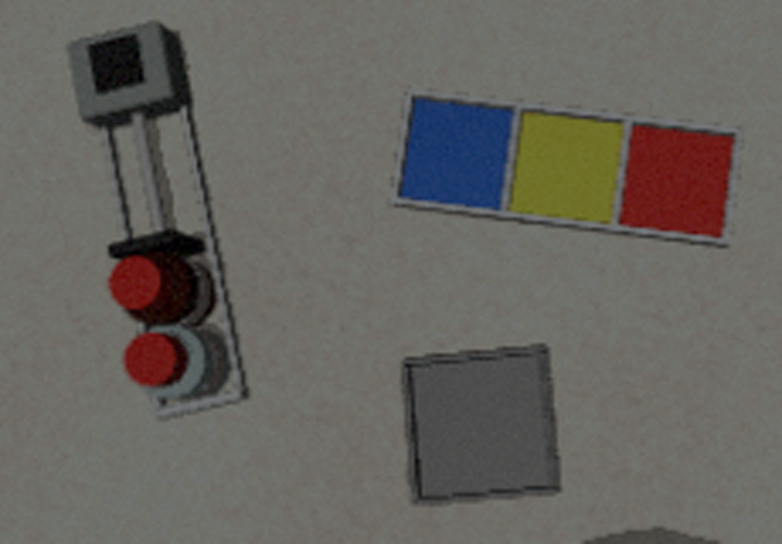

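View pics/bot.png

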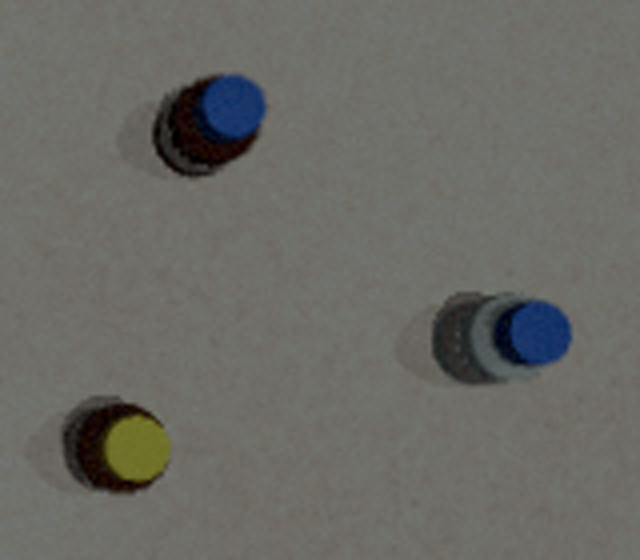

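```bash
python3 - <<'E'
from h import *
im=cv2.imread("pics/top0.png")[:,:,::-1].copy()
h=cv2.cvtColor(im,cv2.COLOR_RGB2HSV)
m=((abs(h[...,0].astype(int)-29)<6)&(h[...,1]>130)&(h[...,2]>80)).astype(np.uint8)
n,l,st,ce=cv2.connectedComponentsWithStats(m)
for i in range(1,n):
    if st[i,4]>25: print(ce[i],st[i],ray("top",ce[i],.084)[0].round(4),ray("top",ce[i],.006)[0].round(4))
for nm,c in dict(clearjam=(129.3*0+133.7,245.2),amber=(129.3,222.8),blue=(398.1,176.1),spare=(474.4,232.7)).items(): print(nm,ray("top",c,.084)[0].round(4))
# tray corners (top rim) from crop: /3.4 + (90,140)
t=np.array([[404,360],[547,346],[560,491],[415,502]])/3.4+[90,140]
p=ray("top",t,.016);print(p.round(4),p.mean(0),np.linalg.norm(np.diff(p,axis=0),axis=1))
# track: stop corners
t=np.array([[158,416],[245,395],[190,100]])/3.4+[90,140]
p=ray("top",t,.014);print(p.round(4)); d=p[2]-p[1];print("track yaw",np.degrees(np.arctan2(d[1],d[0])))
s=observe();R=Ro.from_euler('xyz',s['eef_rot'],degrees=True).as_matrix();print(R.round(3),s['tool_pos'])
E
```

```text
[256.12933025 188.79099307] [240 173  33  33 866] [0.593  0.0202 0.084 ] [0.6065 0.0261 0.006 ]
[373.87437186 261.68844221] [366 254  16  16 199] [ 0.4534 -0.2003  0.084 ] [ 0.4534 -0.2157  0.006 ]
clearjam [0.4861 0.2549 0.084 ]
amber [0.5292 0.265  0.084 ]
blue [ 0.6158 -0.2516  0.084 ]
spare [ 0.5061 -0.3946  0.084 ]
[[0.4872 0.1222 0.016 ]
 [0.4953 0.0359 0.016 ]
 [0.409  0.0279 0.016 ]
 [0.4025 0.1147 0.016 ]] [0.44850799 0.07517854 0.016     ] [0.08674328 0.08665679 0.08699943]
[[0.4535 0.2736 0.014 ]
 [0.4663 0.2198 0.014 ]
 [0.649  0.2597 0.014 ]]
track yaw 12.323036871837898
[[-0.931 -0.     0.364]
 [-0.364  0.002 -0.931]
 [-0.    -1.    -0.002]] [ 0.20932725 -0.53498084  0.25535785]
```

Call:
jog_arm(deltas=[{"dp":[-2,0,-2.3],"turn":1,"hand":1},{"dp":[-5.5,0,-6.3],"turn":2,"hand":1},{"dp":[-9,0,-10.5],"turn":3,"hand":1},{"dp":[-13,0,-15],"turn":4,"hand":1},{"dp":[-17,0,-19.8],"turn":5,"hand":1},{"dp":[-21,0,-24.4],"turn":6,"hand":1},{"dp":[-25,0,-29],"turn":7,"hand":1},{"dp":[-29,0,-33.7],"turn":8,"hand":1},{"dp":[-33,0,-38.4],"turn":8.4,"hand":1},{"dp":[-37,0,-43],"turn":8.4,"hand":1},{"dp":[-40,0,-46.5],"turn":8.4,"hand":1},{"dp":[-42,0,-48.9],"turn":8.4,"hand":1}], squeeze=30)

```text
clock: 1.6
tool_pos: [0.4224, 0.075, 0.2559]
eef_rot: [-90.0, -0.0, -166.9]
ft_force: [0.2, 0.4, 0.0]
gripper_width: 0.0857
```

```bash
cat >> h.py <<'E'
def tgt(x,y,z,phi):
    "relative move from measured pose"
    s=observe();R=Ro.from_euler('xyz',s['eef_rot'],degrees=True).as_matrix()
    p0=np.degrees(np.arctan2(R[1,2],R[0,2]))
    d=R.T@(np.array([x,y,z])-s['tool_pos'])*100
    print("t",s['clock'],"pos",s['tool_pos'].round(4),"phi",p0.round(2),"F",s['ft_force'].round(1),"w",s['gripper_width'].round(4),"\n dp",d.round(2),"turn",round(p0-phi,2),"q",s['joint_pos'].round(0))
E
python3 -c "
from h import *
tgt(.486,.254,.2,-77)"
```

```text
Traceback (most recent call last):
  File "h.py", line 27, in tgt
    print("t",s['clock'],"pos",s['tool_pos'].round(4),"phi",p0.round(2),"F",s['ft_force'].round(1),"w",s['gripper_width'].round(4),"\n dp",d.round(2),"turn",round(p0-phi,2),"q",s['joint_pos'].round(0))
                                                                                                       ^^^^^^^^^^^^^^^^^^^^^^^^
AttributeError: 'float' object has no attribute 'round'
```

```bash
sed -i "s/s\['gripper_width'\].round(4)/round(s['gripper_width'],4)/" h.py
python3 -c "
from h import *
tgt(.486,.254,.045,-77)"
```

```text
t 1.6 pos [0.4224 0.075  0.2559] phi -76.91 F [0.2 0.4 0. ] w 0.0857 
 dp [-10.26  21.09 -15.98] turn 0.09 q [ -6. -14. 114.   0.  80.  71.]
```

Call:
jog_arm(deltas=[{"dp":[-2,0,-3.1],"turn":0,"hand":1},{"dp":[-4.5,0,-7],"turn":0,"hand":1},{"dp":[-7,2,-11],"turn":0,"hand":1},{"dp":[-9.3,5,-14.5],"turn":0,"hand":1},{"dp":[-10.3,8,-16],"turn":0,"hand":1},{"dp":[-10.3,10.5,-16],"turn":0,"hand":1},{"dp":[-10.3,12,-16],"turn":0,"hand":1},{"dp":[-10.3,12,-16],"turn":0,"hand":1},{"dp":[-10.3,12,-16],"turn":0,"hand":1}])

```text
clock: 2.72
tool_pos: [0.4877, 0.2519, 0.1375]
eef_rot: [-90.0, 0.1, -167.1]
ft_force: [-0.7, 0.5, 0.8]
gripper_width: 0.0854
```

```bash
python3 -c "
from h import *
cv2.imwrite('pics/s1.png',cv2.resize(capture('side')[200:330,100:340,::-1],None,fx=3.3,fy=3.3));cv2.imwrite('pics/t1.png',cv2.resize(capture('top')[130:300,60:320,::-1],None,fx=3,fy=3))
tgt(.486,.254,.045,-77)"
```

```text
t 2.825 pos [0.4879 0.252  0.1377] phi -77.06 F [ 0.4 -0.7 -0.2] w 0.0851 
 dp [ 0.16  9.27 -0.24] turn -0.06 q [ 15.  12. 102.  -0.  66.  92.]
```

View pics/s1.png

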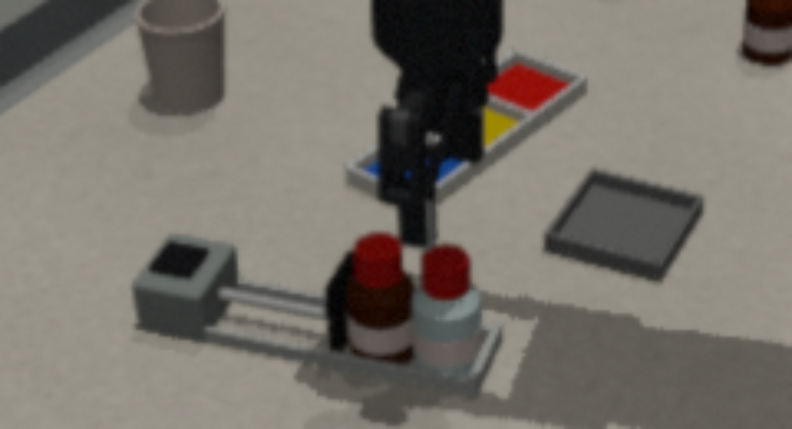

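View pics/t1.png

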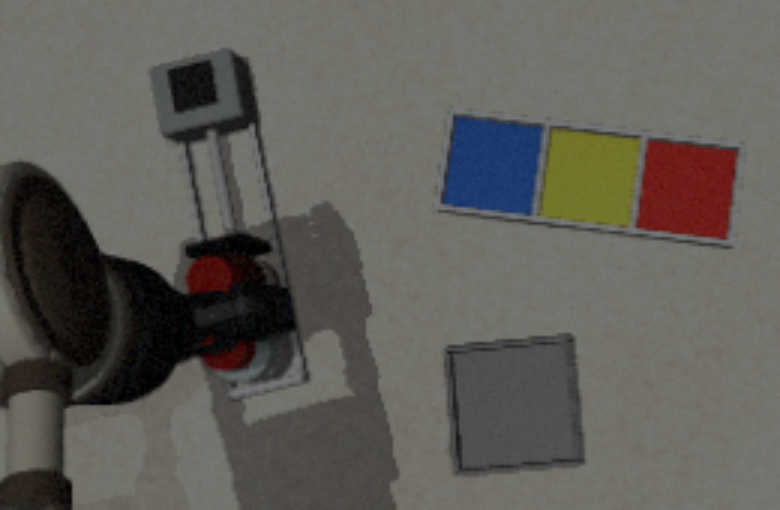

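```bash
python3 -c "
from h import *
for n,o,f in(('side',(100,200),3.3),('top',(60,130),3)):
  for P in ([.4879,.252,.1377],[.4879,.252,.1127],[.486,.254,.084],[.486,.254,0],[.529,.265,.084]):
    print(n,P,((proj(n,[P])[0]-o)*f).round(0))
  c=calibration(n);R=cv2.Rodrigues(c['rvec'])[0];print(-R.T@c['tvec'])
"
```

```text
side [0.4879, 0.252, 0.1377] [439. 185.]
side [0.4879, 0.252, 0.1127] [440. 218.]
side [0.486, 0.254, 0.084] [443. 258.]
side [0.486, 0.254, 0] [447. 361.]
side [0.529, 0.265, 0.084] [374. 247.]
[0.02195682 0.97654958 0.75136338]
top [0.4879, 0.252, 0.1377] [194. 339.]
top [0.4879, 0.252, 0.1127] [209. 341.]
top [0.486, 0.254, 0.084] [222. 346.]
top [0.486, 0.254, 0] [265. 351.]
top [0.529, 0.265, 0.084] [208. 279.]
[ 0.45337561 -0.04117577  0.89251836]
```

Call:
jog_arm(deltas=[{"dp":[0.2,1.5,-0.2],"turn":0,"hand":1},{"dp":[0.2,3.5,-0.2],"turn":0,"hand":1},{"dp":[0.2,5.5,-0.2],"turn":0,"hand":1},{"dp":[0.2,7.3,-0.2],"turn":0,"hand":1},{"dp":[0.2,8.5,-0.2],"turn":0,"hand":1},{"dp":[0.2,9.2,-0.2],"turn":0,"hand":1},{"dp":[0.2,9.2,-0.2],"turn":0,"hand":1},{"dp":[0.2,9.2,-0.2],"turn":0,"hand":1}])

```text
clock: 3.82
tool_pos: [0.4852, 0.2536, 0.045]
eef_rot: [-90.0, 0.1, -167.0]
ft_force: [0.3, -1.0, 0.4]
gripper_width: 0.0852
```

```bash
python3 -c "
from h import *
cv2.imwrite('pics/s2.png',cv2.resize(capture('side')[200:330,100:340,::-1],None,fx=3.3,fy=3.3))
tgt(.486,.254,.045,-77)"
```

```text
t 3.875 pos [0.4852 0.2536 0.0451] phi -77.04 F [ 0.2 -0.6  0.8] w 0.0856 
 dp [-0.09  0.01 -0.02] turn -0.04 q [ 15.  20. 104.   0.  55.  92.]
```

View pics/s2.png

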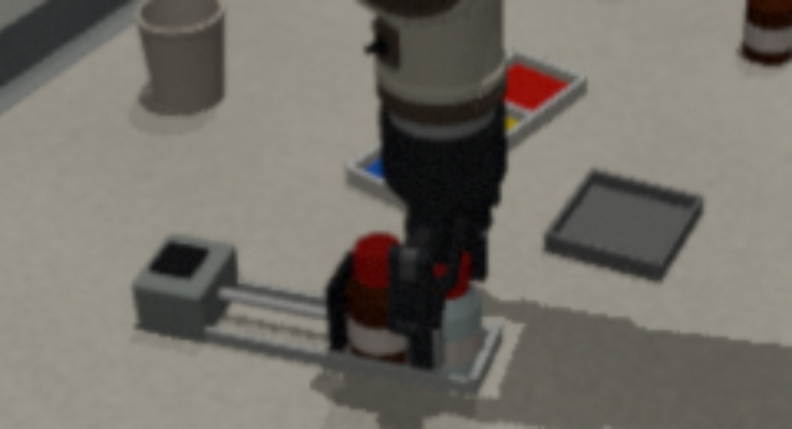

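```bash
python3 -c "
from h import *
for z in (0.012,.02,.03):
  for w in (.043,.057):
    P=[.4852-.225*w,.2536+.974*w,z]; print(z,w,((proj('side',[P])[0]-(100,200))*3.3).round(0))
"
```

```text
0.012 0.043 [426. 391.]
0.012 0.057 [418. 406.]
0.02 0.043 [425. 381.]
0.02 0.057 [418. 396.]
0.03 0.043 [425. 369.]
0.03 0.057 [417. 384.]
```

Call:
jog_arm(deltas=[{"dp":[0,0.3,0],"turn":0,"hand":1},{"dp":[0,0.3,0],"turn":0,"hand":0.7},{"dp":[0,0.3,0],"turn":0,"hand":0.55},{"dp":[0,0.3,0],"turn":0,"hand":0.4},{"dp":[0,0.3,0],"turn":0,"hand":0.3},{"dp":[0,0.3,0],"turn":0,"hand":0.3},{"dp":[0,0.3,0],"turn":0,"hand":0.3}])

```text
clock: 4.75
tool_pos: [0.4847, 0.2535, 0.0415]
eef_rot: [-90.0, 0.0, -167.0]
ft_force: [-0.7, -1.1, 3.2]
gripper_width: 0.0436
```

```bash
python3 -c "
from h import *
cv2.imwrite('pics/s3.png',cv2.resize(capture('side')[200:330,100:340,::-1],None,fx=3.3,fy=3.3))
tgt(.486,.254,.045,-77)"
```

```text
t 4.8 pos [0.4847 0.2535 0.0415] phi -77.04 F [-1.1 -0.5  3.5] w 0.0436 
 dp [-0.14 -0.35 -0.02] turn -0.04 q [ 15.  21. 104.   0.  55.  92.]
```

View pics/s3.png

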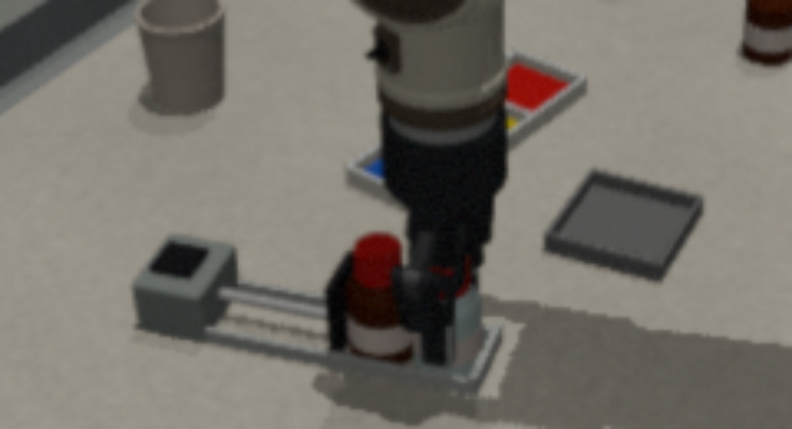

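Call:
jog_arm(deltas=[{"dp":[0,-0.4,0],"turn":0,"hand":0.3},{"dp":[0,-1.2,0],"turn":0,"hand":0.3},{"dp":[0,-2.2,0],"turn":0,"hand":0.3},{"dp":[0,-3.4,0],"turn":0,"hand":0.3},{"dp":[0,-4.8,0],"turn":0,"hand":0.3},{"dp":[0,-6.2,0],"turn":0,"hand":0.3},{"dp":[0,-7.6,0],"turn":0,"hand":0.3},{"dp":[0,-8.8,0],"turn":0,"hand":0.3},{"dp":[0,-9.6,0],"turn":0,"hand":0.3},{"dp":[0,-10,0],"turn":0,"hand":0.3},{"dp":[0,-10,0],"turn":0,"hand":0.3}])

```text
clock: 6.18
tool_pos: [0.4846, 0.2534, 0.1414]
eef_rot: [-90.0, 0.0, -167.0]
ft_force: [0.4, 0.8, -0.6]
gripper_width: 0.0432
```

```bash
python3 -c "
from h import *
cv2.imwrite('pics/s4.png',cv2.resize(capture('side')[150:330,100:340,::-1],None,fx=3.3,fy=3.3))
tgt(.4485,.0752,.048,-77)"
```

```text
t 6.225 pos [0.4844 0.2533 0.141 ] phi -77.04 F [ 0.   1.1 -0.4] w 0.0434 
 dp [ 7.49  9.31 16.56] turn -0.04 q [ 15.  12. 102.  -0.  66.  92.]
```

View pics/s4.png

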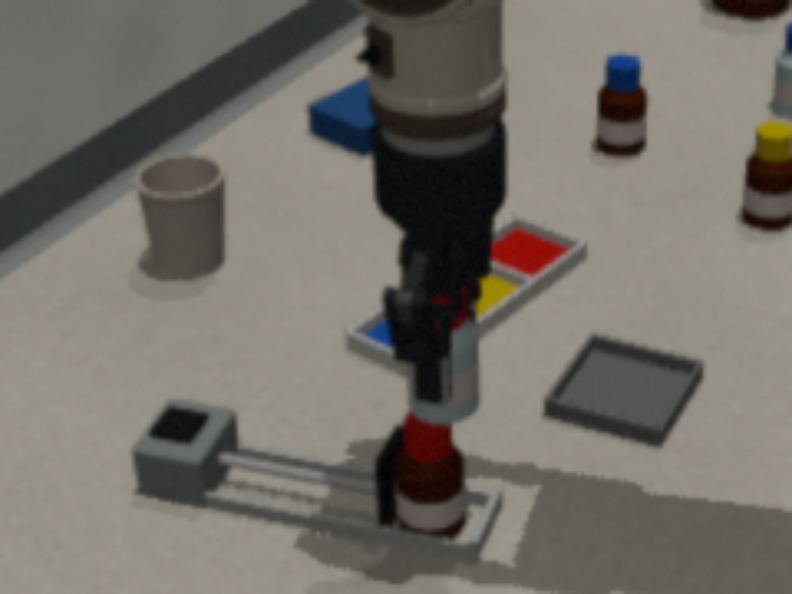

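Call:
jog_arm(deltas=[{"dp":[0.5,0,1],"turn":0,"hand":0.3},{"dp":[1.5,0,3.2],"turn":0,"hand":0.3},{"dp":[2.7,0,5.9],"turn":0,"hand":0.3},{"dp":[4,0,8.8],"turn":0,"hand":0.3},{"dp":[5.3,0,11.7],"turn":0,"hand":0.3},{"dp":[6.4,0,14.2],"turn":0,"hand":0.3},{"dp":[7.1,1,15.8],"turn":0,"hand":0.3},{"dp":[7.5,2.2,16.5],"turn":0,"hand":0.3},{"dp":[7.5,3.6,16.6],"turn":0,"hand":0.3},{"dp":[7.5,4.8,16.6],"turn":0,"hand":0.3},{"dp":[7.5,5.5,16.6],"turn":0,"hand":0.3},{"dp":[7.5,5.8,16.6],"turn":0,"hand":0.3}])

```text
clock: 7.72
tool_pos: [0.4485, 0.0752, 0.0827]
eef_rot: [-90.0, -0.0, -167.0]
ft_force: [0.2, -0.5, -0.5]
gripper_width: 0.0434
```

```bash
python3 -c "
from h import *
cv2.imwrite('pics/s5.png',cv2.resize(capture('side')[150:330,100:340,::-1],None,fx=3.3,fy=3.3))
tgt(.4485,.0752,.0455,-77)"
```

```text
t 7.775 pos [0.4485 0.0751 0.0827] phi -77.0 F [-1.3  0.2 -0.4] w 0.0431 
 dp [-0.    3.72 -0.01] turn -0.0 q [ -6.   4. 119.  -0.  57.  71.]
```

View pics/s5.png

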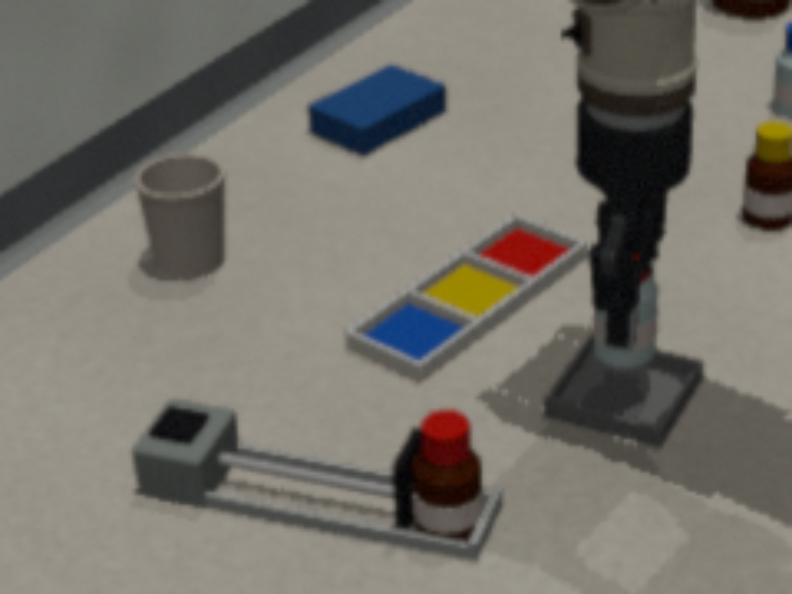

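Call:
jog_arm(deltas=[{"dp":[0,0.7,0],"turn":0,"hand":0.3},{"dp":[0,1.6,0],"turn":0,"hand":0.3},{"dp":[0,2.5,0],"turn":0,"hand":0.3},{"dp":[0,3.1,0],"turn":0,"hand":0.3},{"dp":[0,3.4,0],"turn":0,"hand":0.3},{"dp":[0,3.6,0],"turn":0,"hand":0.3},{"dp":[0,3.7,0],"turn":0,"hand":0.3},{"dp":[0,3.7,0],"turn":0,"hand":0.3}])

```text
clock: 8.78
tool_pos: [0.4488, 0.0748, 0.0464]
eef_rot: [-90.0, 0.0, -167.0]
ft_force: [-0.2, -0.4, -1.1]
gripper_width: 0.0433
```

```bash
python3 -c "
from h import *
tgt(.4485,.0752,.0455,-77)"
```

```text
t 8.775 pos [0.4488 0.0748 0.0464] phi -77.04 F [-0.2 -0.4 -1.1] w 0.0433 
 dp [ 0.02  0.09 -0.04] turn -0.04 q [ -6.   8. 119.  -0.  53.  71.]
```

Call:
jog_arm(deltas=[{"dp":[0,0.1,0],"turn":0,"hand":0.3},{"dp":[0,0.15,0],"turn":0,"hand":0.3},{"dp":[0,0.15,0],"turn":0,"hand":0.3}])

```text
clock: 9.15
tool_pos: [0.449, 0.0748, 0.0455]
eef_rot: [-90.0, 0.0, -167.0]
ft_force: [-2.1, -0.2, 5.8]
gripper_width: 0.0433
```

Contact at the expected height (5.8 N up). Release.

Call:
jog_arm(deltas=[{"dp":[0,0.1,0],"turn":0,"hand":0.55},{"dp":[0,0.1,0],"turn":0,"hand":0.65},{"dp":[0,0.1,0],"turn":0,"hand":0.8},{"dp":[0,0.1,0],"turn":0,"hand":0.9},{"dp":[0,-0.5,0],"turn":0,"hand":0.9},{"dp":[0,-2,0],"turn":0,"hand":1},{"dp":[0,-4,0],"turn":0,"hand":1},{"dp":[0,-6.5,0],"turn":0,"hand":1},{"dp":[0,-9,0],"turn":0,"hand":1},{"dp":[0,-11,0],"turn":0,"hand":1},{"dp":[0,-12,0],"turn":0,"hand":1}])

```text
clock: 10.52
tool_pos: [0.4496, 0.0748, 0.167]
eef_rot: [-89.9, 0.2, -167.0]
ft_force: [-0.1, 0.6, 0.5]
gripper_width: 0.0853
```

```bash
python3 -c "
from h import *
im=capture('side');cv2.imwrite('pics/s6.png',cv2.resize(im[150:330,100:340,::-1],None,fx=3.3,fy=3.3))
for b in blobs(im):print(b[0],b[1].round(1),b[2][4],ray('side',b[1],.08)[0].round(4))
tgt(.486,.254,.0415,-77)"
```

```text
red [331.2  98.6] 36 [ 0.7509 -0.9055  0.08  ]
red [258.5 225.8] 185 [0.5433 0.0499 0.08  ]
red [234.6 278.9] 101 [0.4869 0.251  0.08  ]
yellow [334.5 189.9] 55 [ 0.4533 -0.205   0.08  ]
yellow [242.2 237.4] 215 [0.5516 0.1112 0.08  ]
blue [342.6 158.6] 27 [ 0.5069 -0.4022  0.08  ]
blue [213.6 179.2] 319 [ 0.7695 -0.1004  0.08  ]
blue [225.1 249.9] 227 [0.5591 0.1725 0.08  ]
t 10.575 pos [0.4499 0.0747 0.1676] phi -77.03 F [ 0.3 -0.6 -0.1] w 0.0855 
 dp [ -7.49  12.61 -16.68] turn -0.03 q [ -6.  -4. 115.   0.  68.  71.]
```

View pics/s6.png

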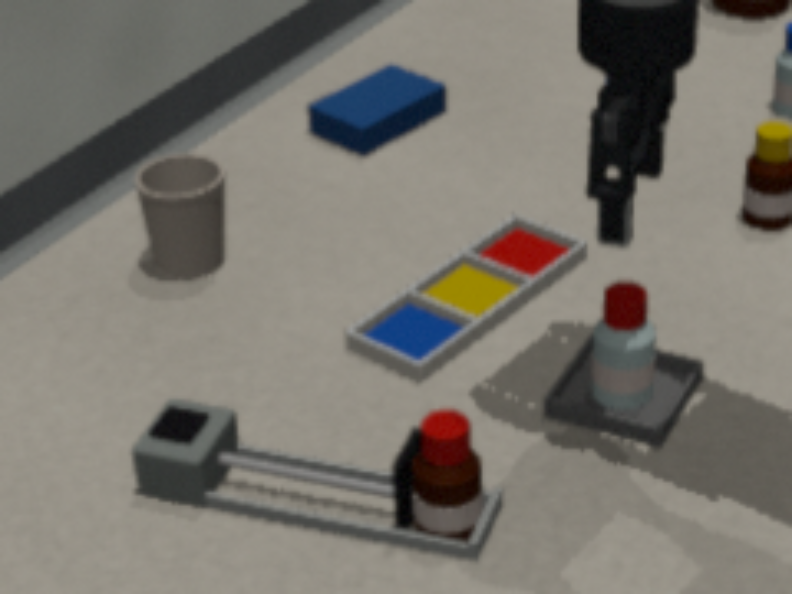

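The picture shows the clear bottle upright in the tray, and the amber red-cap bottle at the stop, at the clear one's old pixel (235, 279).

Call:
jog_arm(deltas=[{"dp":[-0.7,0,-1.5],"turn":0,"hand":1},{"dp":[-2.4,0,-5.3],"turn":0,"hand":1},{"dp":[-4.5,0,-10],"turn":0,"hand":1},{"dp":[-6.5,0,-14.4],"turn":0,"hand":1},{"dp":[-7.3,0.5,-16.3],"turn":0,"hand":1},{"dp":[-7.4,1.5,-16.7],"turn":0,"hand":1},{"dp":[-7.4,4,-16.7],"turn":0,"hand":1},{"dp":[-7.4,6.5,-16.7],"turn":0,"hand":1},{"dp":[-7.4,9,-16.7],"turn":0,"hand":1},{"dp":[-7.4,11.2,-16.7],"turn":0,"hand":1},{"dp":[-7.4,12.3,-16.7],"turn":0,"hand":1},{"dp":[-7.4,12.6,-16.7],"turn":0,"hand":1}])

```text
clock: 12.08
tool_pos: [0.4827, 0.2534, 0.0379]
eef_rot: [-90.0, -0.1, -167.1]
ft_force: [-0.0, -0.4, 0.6]
gripper_width: 0.0855
```

Call:
jog_arm(deltas=[{"dp":[0,0,0],"turn":0,"hand":0.8},{"dp":[0,0,0],"turn":0,"hand":0.6},{"dp":[0,0,0],"turn":0,"hand":0.4},{"dp":[0,0,0],"turn":0,"hand":0.3},{"dp":[0,0,0],"turn":0,"hand":0.3},{"dp":[0,0,0],"turn":0,"hand":0.3}])

```text
clock: 12.82
tool_pos: [0.484, 0.2543, 0.0397]
eef_rot: [-90.0, 0.1, -167.0]
ft_force: [-1.0, -0.7, 5.8]
gripper_width: 0.0429
```

```bash
python3 -c "
from h import *
tgt(.486,.254,.1415,-77)"
```

```text
t 12.825 pos [0.484  0.2543 0.0397] phi -77.04 F [-1.  -0.7  5.8] w 0.0429 
 dp [ -0.2  -10.18   0.07] turn -0.04 q [ 15.  21. 104.  -0.  55.  92.]
```

Call:
jog_arm(deltas=[{"dp":[0,-0.4,0],"turn":0,"hand":0.3},{"dp":[0,-1.2,0],"turn":0,"hand":0.3},{"dp":[0,-2.2,0],"turn":0,"hand":0.3},{"dp":[0,-3.4,0],"turn":0,"hand":0.3},{"dp":[0,-4.8,0],"turn":0,"hand":0.3},{"dp":[0,-6.2,0],"turn":0,"hand":0.3},{"dp":[0,-7.6,0],"turn":0,"hand":0.3},{"dp":[0,-8.8,0],"turn":0,"hand":0.3},{"dp":[0,-9.6,0],"turn":0,"hand":0.3},{"dp":[0,-10,0],"turn":0,"hand":0.3},{"dp":[0,-10,0],"turn":0,"hand":0.3}])

```text
clock: 14.2
tool_pos: [0.4834, 0.2542, 0.1388]
eef_rot: [-90.0, 0.0, -167.0]
ft_force: [0.3, -0.3, -1.0]
gripper_width: 0.0432
```

```bash
python3 -c "
from h import *
cv2.imwrite('pics/s7.png',cv2.resize(capture('side')[150:330,100:340,::-1],None,fx=3.3,fy=3.3))
tgt(.5973,-.0417,.14,-7.5)"
```

```text
t 14.25 pos [0.4831 0.2541 0.1385] phi -77.04 F [ 0.6  0.4 -0.8] w 0.043 
 dp [-4.49 -0.15 31.39] turn -69.54 q [ 15.  12. 102.   0.  66.  92.]
```

View pics/s7.png

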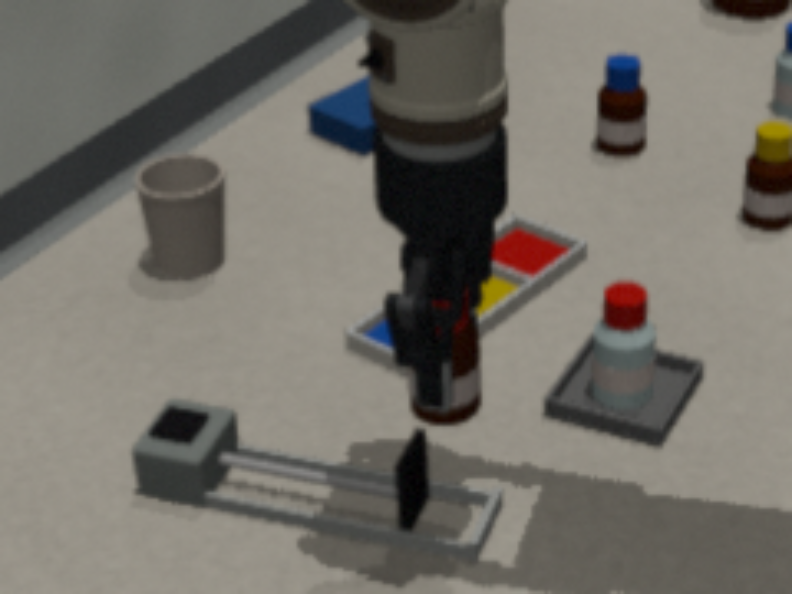

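Call:
jog_arm(deltas=[{"dp":[-0.2,0,1.2],"turn":-3,"hand":0.3},{"dp":[-0.6,0,4],"turn":-9,"hand":0.3},{"dp":[-1,0,7.2],"turn":-16,"hand":0.3},{"dp":[-1.5,0,10.6],"turn":-24,"hand":0.3},{"dp":[-2,0,14.2],"turn":-32,"hand":0.3},{"dp":[-2.5,0,18],"turn":-40,"hand":0.3},{"dp":[-3.1,0,21.8],"turn":-48,"hand":0.3},{"dp":[-3.6,0,25.4],"turn":-56,"hand":0.3},{"dp":[-4.1,0,28.6],"turn":-63,"hand":0.3},{"dp":[-4.4,0,30.7],"turn":-68,"hand":0.3},{"dp":[-4.5,0,31.4],"turn":-69.5,"hand":0.3},{"dp":[-4.5,0,31.4],"turn":-69.5,"hand":0.3}])

```text
clock: 15.75
tool_pos: [0.5973, -0.0415, 0.1383]
eef_rot: [-90.1, 0.0, -97.6]
ft_force: [-0.6, 0.2, 0.2]
gripper_width: 0.043
```

Call:
jog_arm(deltas=[{"dp":[0,1.5,0],"turn":0,"hand":0.3},{"dp":[0,3.2,0],"turn":0,"hand":0.3},{"dp":[0,4.6,0],"turn":0,"hand":0.3},{"dp":[0,5.6,0],"turn":0,"hand":0.3},{"dp":[0,6,0],"turn":0,"hand":0.3},{"dp":[0,6,0],"turn":0,"hand":0.3}])

```text
clock: 16.5
tool_pos: [0.5977, -0.0418, 0.0787]
eef_rot: [-90.0, 0.0, -97.5]
ft_force: [0.0, -0.2, -0.5]
gripper_width: 0.0427
```

```bash
python3 -c "
from h import *
cv2.imwrite('pics/s8.png',cv2.resize(capture('side')[130:310,180:420,::-1],None,fx=3.3,fy=3.3))
cv2.imwrite('pics/t8.png',cv2.resize(capture('top')[130:300,160:400,::-1],None,fx=3.3,fy=3.3))
tgt(.5973,-.0417,.0457,-7.5)"
```

```text
t 16.6 pos [ 0.5981 -0.0419  0.0794] phi -7.54 F [-0.3  0.1 -1.6] w 0.0432 
 dp [-0.01  3.37 -0.09] turn -0.04 q [-16.  24.  95.   0.  61.  -8.]
```

View pics/s8.png

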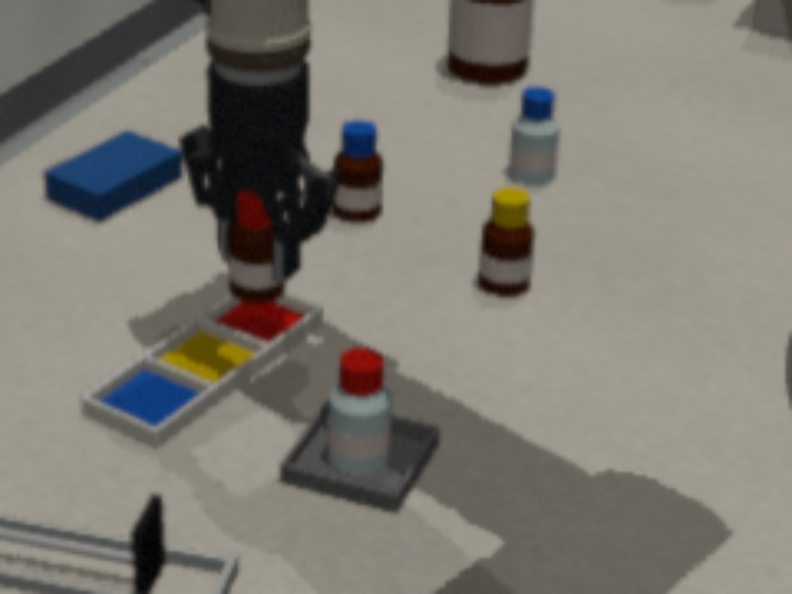

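View pics/t8.png

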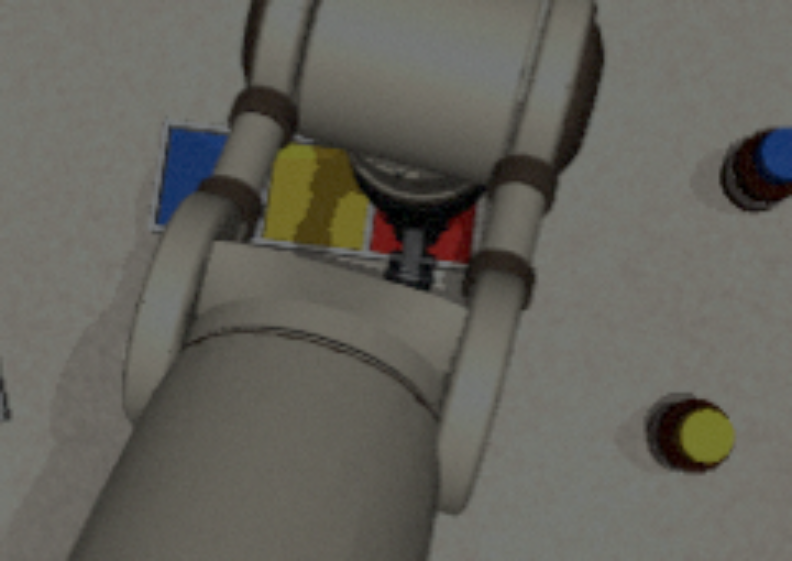

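Call:
jog_arm(deltas=[{"dp":[0,0.8,0],"turn":0,"hand":0.3},{"dp":[0,1.7,0],"turn":0,"hand":0.3},{"dp":[0,2.5,0],"turn":0,"hand":0.3},{"dp":[0,3,0],"turn":0,"hand":0.3},{"dp":[0,3.2,0],"turn":0,"hand":0.3},{"dp":[0,3.25,0],"turn":0,"hand":0.3},{"dp":[0,3.25,0],"turn":0,"hand":0.3}])

```text
clock: 17.48
tool_pos: [0.5979, -0.0418, 0.0466]
eef_rot: [-90.0, -0.0, -97.5]
ft_force: [0.7, 0.8, -0.9]
gripper_width: 0.0432
```

Call:
jog_arm(deltas=[{"dp":[0,0.1,0],"turn":0,"hand":0.3},{"dp":[0,0.1,0],"turn":0,"hand":0.3}])

```text
clock: 17.73
tool_pos: [0.598, -0.0418, 0.0457]
eef_rot: [-90.0, -0.0, -97.5]
ft_force: [-0.6, -0.9, 2.0]
gripper_width: 0.0431
```

Call:
jog_arm(deltas=[{"dp":[0,0.1,0],"turn":0,"hand":0.55},{"dp":[0,0.1,0],"turn":0,"hand":0.65},{"dp":[0,0.1,0],"turn":0,"hand":0.8},{"dp":[0,0.1,0],"turn":0,"hand":0.9},{"dp":[0,-0.5,0],"turn":0,"hand":0.9},{"dp":[0,-2,0],"turn":0,"hand":1},{"dp":[0,-4,0],"turn":0,"hand":1},{"dp":[0,-6.5,0],"turn":0,"hand":1},{"dp":[0,-9,0],"turn":0,"hand":1},{"dp":[0,-11,0],"turn":0,"hand":1},{"dp":[0,-12,0],"turn":0,"hand":1}])

```text
clock: 19.1
tool_pos: [0.5984, -0.0419, 0.1675]
eef_rot: [-89.8, -0.0, -97.5]
ft_force: [0.8, 0.1, 0.1]
gripper_width: 0.0858
```

```bash
python3 -c "
from h import *
im=capture('side');cv2.imwrite('pics/s9.png',cv2.resize(im[130:310,180:420,::-1],None,fx=3.3,fy=3.3))
for b in blobs(im):print(b[0],b[1].round(1),b[2][4],ray('side',b[1],.086)[0].round(4))
tgt(.6158,-.2516,.042,-7.5)
tgt(.4534,-.2003,.042,-7.5)"
```

```text
red [343.7  78.4] 32 [ 0.803  -1.1761  0.086 ]
red [370.5  80.5] 32 [ 0.6912 -1.2119  0.086 ]
red [393.5  86. ] 28 [ 0.5804 -1.1901  0.086 ]
red [331.3  98.9] 39 [ 0.7428 -0.8857  0.086 ]
red [257.4 200.8] 41 [ 0.599  -0.0443  0.086 ]
red [288.9 239.2] 75 [0.4508 0.0745 0.086 ]
yellow [334.5 191.2] 73 [ 0.4466 -0.1877  0.086 ]
yellow [242.5 237.5] 197 [0.5461 0.1191 0.086 ]
blue [342.6 158.6] 27 [ 0.5025 -0.3898  0.086 ]
blue [288.4 168.9] 29 [ 0.6121 -0.2472  0.086 ]
blue [213.7 179.3] 330 [ 0.7622 -0.0904  0.086 ]
blue [225.  249.9] 225 [0.5545 0.1797 0.086 ]
t 19.15 pos [ 0.5987 -0.042   0.1681] phi -7.54 F [ 0.5 -0.3  1.3] w 0.0853 
 dp [20.55 12.64  4.4 ] turn -0.04 q [-16.  17.  92.   0.  70.  -8.]
t 19.15 pos [ 0.5987 -0.042   0.1681] phi -7.54 F [ 0.5 -0.3  1.3] w 0.0853 
 dp [ 17.59  12.58 -12.37] turn -0.04 q [-16.  17.  92.   0.  70.  -8.]
```

View pics/s9.png

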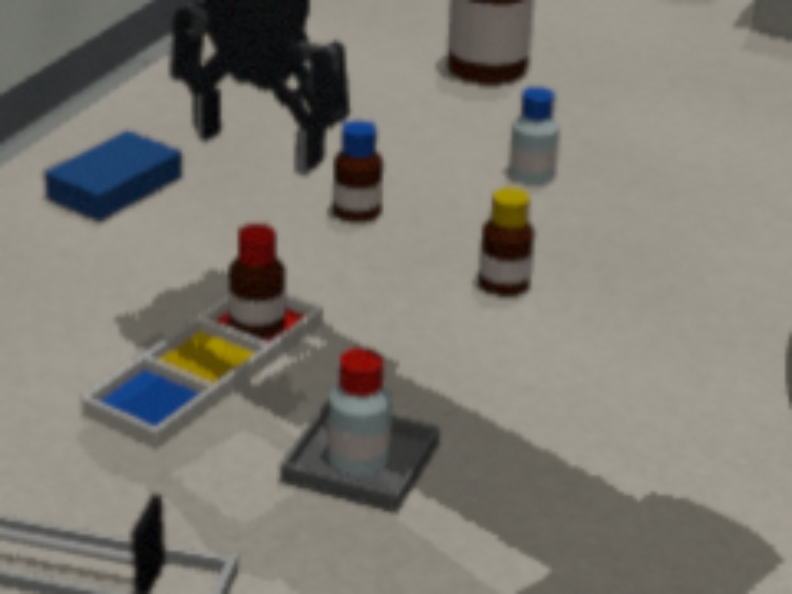

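Red stands on its mat and the clear bottle is centred in the tray. Next is the blue-cap amber bottle.

Call:
jog_arm(deltas=[{"dp":[2,0,0.4],"turn":0,"hand":1},{"dp":[6,0,1.3],"turn":0,"hand":1},{"dp":[11,0,2.4],"turn":0,"hand":1},{"dp":[16,0,3.4],"turn":0,"hand":1},{"dp":[19.5,0,4.2],"turn":0,"hand":1},{"dp":[20.6,1,4.4],"turn":0,"hand":1},{"dp":[20.6,3,4.4],"turn":0,"hand":1},{"dp":[20.6,6,4.4],"turn":0,"hand":1},{"dp":[20.6,9,4.4],"turn":0,"hand":1},{"dp":[20.6,11.5,4.4],"turn":0,"hand":1},{"dp":[20.6,12.5,4.4],"turn":0,"hand":1},{"dp":[20.6,12.5,4.4],"turn":0,"hand":1}])

```text
clock: 20.65
tool_pos: [0.6138, -0.2504, 0.0393]
eef_rot: [-90.1, 0.1, -97.5]
ft_force: [-0.4, -0.7, 0.8]
gripper_width: 0.0854
```

```bash
python3 -c "
from h import *
cv2.imwrite('pics/s10.png',cv2.resize(capture('side')[90:270,200:440,::-1],None,fx=3.3,fy=3.3))
tgt(.6158,-.2516,.042,-7.5)"
```

```text
t 20.7 pos [ 0.6142 -0.2509  0.0401] phi -7.49 F [ 0.8 -0.6  0.1] w 0.0854 
 dp [ 0.05 -0.19  0.17] turn 0.01 q [-33.  35.  84.   0.  61. -25.]
```

View pics/s10.png

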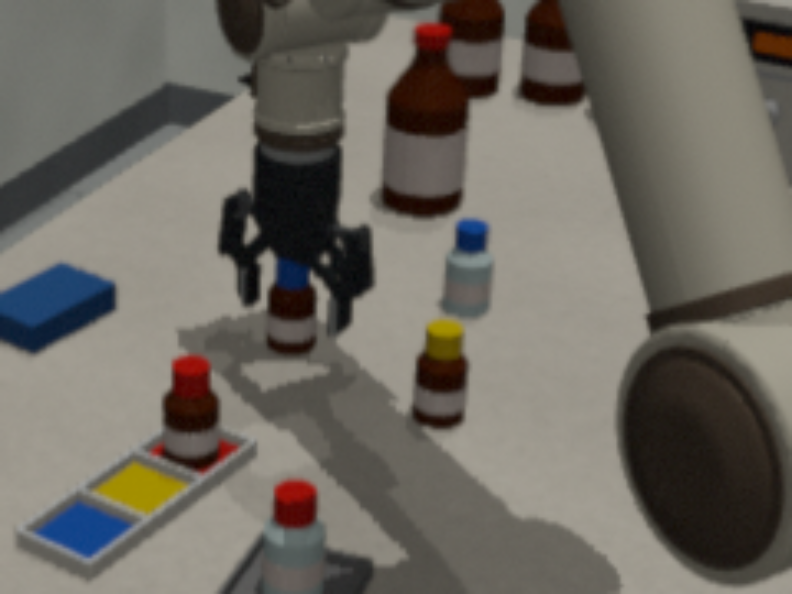

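Bottle is centred between the fingers. Grip and lift.

Call:
jog_arm(deltas=[{"dp":[0,0,0.1],"turn":0,"hand":0.8},{"dp":[0,0,0.1],"turn":0,"hand":0.6},{"dp":[0,0,0.1],"turn":0,"hand":0.4},{"dp":[0,0,0.1],"turn":0,"hand":0.3},{"dp":[0,0,0.1],"turn":0,"hand":0.3},{"dp":[0,0,0.1],"turn":0,"hand":0.3}])

```text
clock: 21.45
tool_pos: [0.6156, -0.2521, 0.0409]
eef_rot: [-89.9, -0.0, -97.5]
ft_force: [-0.8, 1.1, 6.0]
gripper_width: 0.0433
```

Call:
jog_arm(deltas=[{"dp":[0,-0.4,0],"turn":0,"hand":0.3},{"dp":[0,-1.2,0],"turn":0,"hand":0.3},{"dp":[0,-2.4,0],"turn":0,"hand":0.3},{"dp":[0,-4,0],"turn":0,"hand":0.3},{"dp":[0,-6,0],"turn":0,"hand":0.3},{"dp":[0,-8,0],"turn":0,"hand":0.3},{"dp":[0,-10,0],"turn":0,"hand":0.3},{"dp":[0,-11.5,0],"turn":0,"hand":0.3},{"dp":[0,-12,0],"turn":0,"hand":0.3},{"dp":[0,-12,0],"turn":0,"hand":0.3}])

```text
clock: 22.7
tool_pos: [0.6152, -0.2518, 0.1603]
eef_rot: [-90.0, 0.0, -97.5]
ft_force: [-0.2, -0.6, -0.8]
gripper_width: 0.0432
```

```bash
python3 -c "
from h import *
tgt(.6151,.0939,.16,-7.5)"
```

```text
t 22.7 pos [ 0.6152 -0.2518  0.1603] phi -7.54 F [-0.2 -0.6 -0.8] w 0.0432 
 dp [-3.427e+01  3.000e-02 -4.540e+00] turn -0.04 q [-33.  27.  81.   0.  72. -25.]
```

Call:
jog_arm(deltas=[{"dp":[-1.2,0,-0.2],"turn":0,"hand":0.3},{"dp":[-4.2,0,-0.6],"turn":0,"hand":0.3},{"dp":[-8,0,-1.1],"turn":0,"hand":0.3},{"dp":[-12,0,-1.6],"turn":0,"hand":0.3},{"dp":[-16,0,-2.1],"turn":0,"hand":0.3},{"dp":[-20,0,-2.6],"turn":0,"hand":0.3},{"dp":[-24,0,-3.2],"turn":0,"hand":0.3},{"dp":[-28,0,-3.7],"turn":0,"hand":0.3},{"dp":[-31.5,0,-4.2],"turn":0,"hand":0.3},{"dp":[-33.6,0,-4.5],"turn":0,"hand":0.3},{"dp":[-34.3,0,-4.5],"turn":0,"hand":0.3},{"dp":[-34.3,0,-4.5],"turn":0,"hand":0.3}])

```text
clock: 24.2
tool_pos: [0.6156, 0.0937, 0.1601]
eef_rot: [-90.0, -0.0, -97.5]
ft_force: [0.8, -0.3, 0.0]
gripper_width: 0.0431
```

Call:
jog_arm(deltas=[{"dp":[0,1.5,0],"turn":0,"hand":0.3},{"dp":[0,3.5,0],"turn":0,"hand":0.3},{"dp":[0,5.5,0],"turn":0,"hand":0.3},{"dp":[0,7.2,0],"turn":0,"hand":0.3},{"dp":[0,8,0],"turn":0,"hand":0.3},{"dp":[0,8,0],"turn":0,"hand":0.3},{"dp":[0,8,0],"turn":0,"hand":0.3}])

```text
clock: 25.08
tool_pos: [0.6163, 0.0941, 0.0812]
eef_rot: [-89.9, 0.0, -97.5]
ft_force: [-0.0, 0.1, -1.2]
gripper_width: 0.043
```

```bash
python3 -c "
from h import *
cv2.imwrite('pics/s11.png',cv2.resize(capture('side')[130:310,160:400,::-1],None,fx=3.3,fy=3.3))
tgt(.6151,.0939,.0469,-7.5)"
```

```text
t 25.125 pos [0.6163 0.0941 0.0813] phi -7.53 F [ 1.3  0.2 -1.2] w 0.0434 
 dp [ 0.04  3.44 -0.13] turn -0.03 q [-2. 27. 91.  0. 62.  5.]
```

View pics/s11.png

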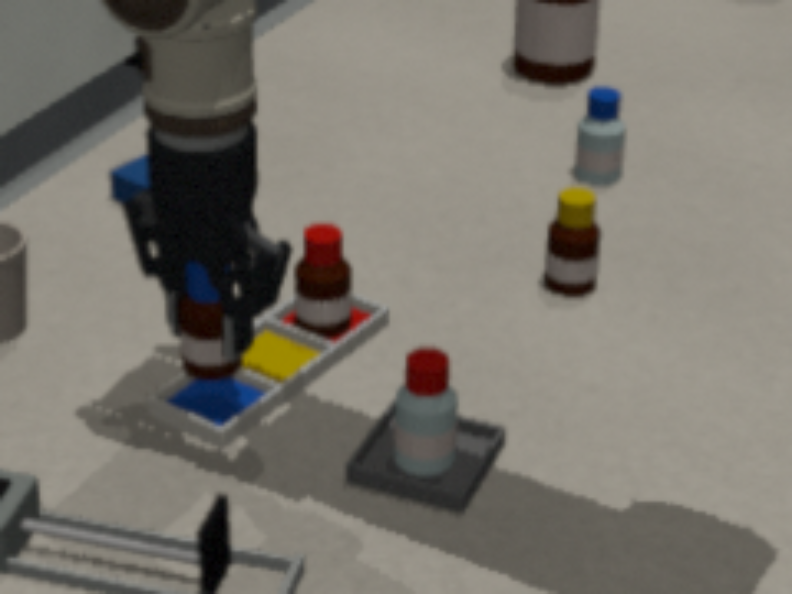

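The blue bottle hangs over the blue pocket; lowering it.

Call:
jog_arm(deltas=[{"dp":[0,0.8,-0.1],"turn":0,"hand":0.3},{"dp":[0,1.7,-0.1],"turn":0,"hand":0.3},{"dp":[0,2.5,-0.1],"turn":0,"hand":0.3},{"dp":[0,3,-0.1],"turn":0,"hand":0.3},{"dp":[0,3.2,-0.1],"turn":0,"hand":0.3},{"dp":[0,3.4,-0.1],"turn":0,"hand":0.3},{"dp":[0,3.4,-0.1],"turn":0,"hand":0.3}])

```text
clock: 26.0
tool_pos: [0.6151, 0.0942, 0.0469]
eef_rot: [-89.9, 0.0, -97.5]
ft_force: [-0.3, -0.3, 1.7]
gripper_width: 0.0433
```

Call:
jog_arm(deltas=[{"dp":[0,0.1,0],"turn":0,"hand":0.3},{"dp":[0,0.1,0],"turn":0,"hand":0.55},{"dp":[0,0.1,0],"turn":0,"hand":0.65},{"dp":[0,0.1,0],"turn":0,"hand":0.8},{"dp":[0,0.1,0],"turn":0,"hand":0.9},{"dp":[0,-0.5,0],"turn":0,"hand":0.9},{"dp":[0,-2,0],"turn":0,"hand":1},{"dp":[0,-4,0],"turn":0,"hand":1},{"dp":[0,-6.5,0],"turn":0,"hand":1},{"dp":[0,-9,0],"turn":0,"hand":1},{"dp":[0,-11,0],"turn":0,"hand":1},{"dp":[0,-12,0],"turn":0,"hand":1}])

```text
clock: 27.5
tool_pos: [0.6154, 0.0942, 0.1686]
eef_rot: [-89.8, 0.0, -97.5]
ft_force: [1.0, 0.4, -0.9]
gripper_width: 0.0853
```

```bash
python3 -c "
from h import *
im=capture('side');cv2.imwrite('pics/s12.png',cv2.resize(im[130:310,160:400,::-1],None,fx=3.3,fy=3.3))
for b in blobs(im):print(b[0],b[1].round(1),b[2][4],ray('side',b[1],.086)[0].round(4))
tgt(.4534,-.2003,.042,-7.5)"
```

```text
red [343.7  78.3] 30 [ 0.8037 -1.1775  0.086 ]
red [370.4  80.5] 31 [ 0.6919 -1.2123  0.086 ]
red [393.6  86. ] 27 [ 0.58   -1.1909  0.086 ]
red [331.2  98.6] 36 [ 0.7444 -0.8887  0.086 ]
red [257.4 200.7] 51 [ 0.5993 -0.0446  0.086 ]
red [289.1 238.7] 55 [0.4514 0.0724 0.086 ]
yellow [334.5 189.9] 55 [ 0.4494 -0.1945  0.086 ]
yellow [242.9 237.4] 204 [0.5456 0.1182 0.086 ]
blue [342.6 158.6] 27 [ 0.5025 -0.3898  0.086 ]
blue [215.6 180. ] 109 [ 0.7552 -0.0892  0.086 ]
t 27.55 pos [0.6157 0.0942 0.1692] phi -7.54 F [0.6 0.6 1. ] w 0.0855 
 dp [ 31.33  12.66 -12.27] turn -0.04 q [-2. 20. 88. -0. 71.  5.]
```

View pics/s12.png

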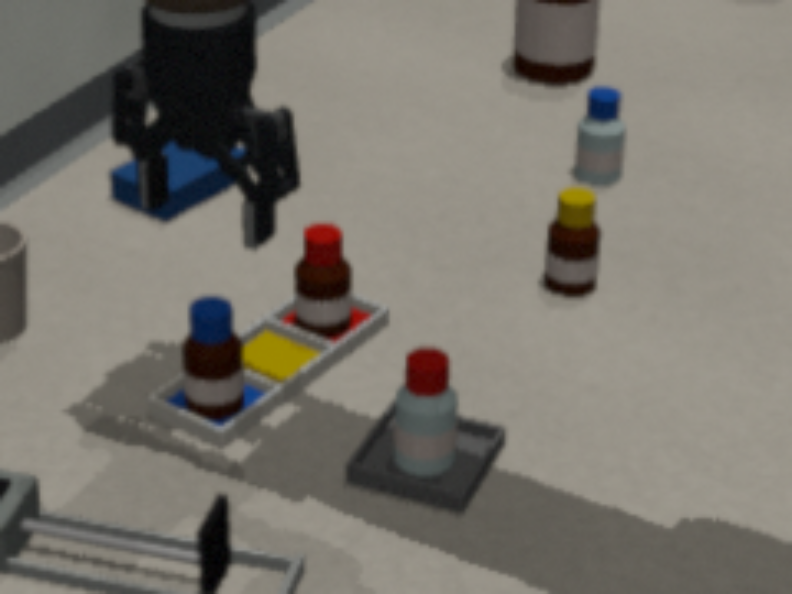

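Blue is placed upright. Next is yellow.

Call:
jog_arm(deltas=[{"dp":[1.5,0,-0.6],"turn":0,"hand":1},{"dp":[5,0,-2],"turn":0,"hand":1},{"dp":[9.5,0,-3.7],"turn":0,"hand":1},{"dp":[14.5,0,-5.7],"turn":0,"hand":1},{"dp":[19.5,0,-7.6],"turn":0,"hand":1},{"dp":[24.5,0,-9.6],"turn":0,"hand":1},{"dp":[28.5,0,-11.2],"turn":0,"hand":1},{"dp":[30.8,0,-12.1],"turn":0,"hand":1},{"dp":[31.3,1,-12.3],"turn":0,"hand":1},{"dp":[31.3,3,-12.3],"turn":0,"hand":1},{"dp":[31.3,3,-12.3],"turn":0,"hand":1}])

```text
clock: 28.92
tool_pos: [0.4499, -0.1982, 0.1336]
eef_rot: [-90.3, 0.2, -97.5]
ft_force: [0.9, 0.4, -0.9]
gripper_width: 0.0853
```

```bash
python3 -c "
from h import *
cv2.imwrite('pics/s13.png',cv2.resize(capture('side')[90:270,200:440,::-1],None,fx=3.3,fy=3.3))
tgt(.4534,-.2003,.0415,-7.5)"
```

```text
t 28.975 pos [ 0.4507 -0.1986  0.1348] phi -7.5 F [-0.8  0.   0.7] w 0.0854 
 dp [0.15 9.33 0.31] turn 0.0 q [-38.   5. 111.   0.  65. -30.]
```

View pics/s13.png

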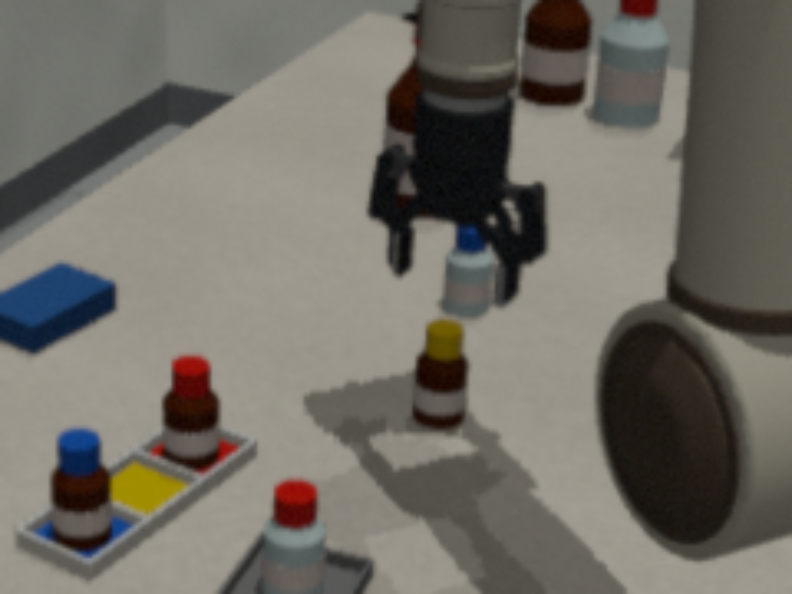

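Call:
jog_arm(deltas=[{"dp":[0,1,0],"turn":0,"hand":1},{"dp":[0,3,0],"turn":0,"hand":1},{"dp":[0,5.2,0],"turn":0,"hand":1},{"dp":[0,7.4,0],"turn":0,"hand":1},{"dp":[0,8.8,0],"turn":0,"hand":1},{"dp":[0,9.3,0],"turn":0,"hand":1},{"dp":[0,9.3,0],"turn":0,"hand":1},{"dp":[0,9.3,0],"turn":0,"hand":1}])

```text
clock: 29.98
tool_pos: [0.4522, -0.2004, 0.0441]
eef_rot: [-89.9, -0.1, -97.5]
ft_force: [0.1, -0.2, -1.0]
gripper_width: 0.0855
```

```bash
python3 -c "
from h import *
cv2.imwrite('pics/s14.png',cv2.resize(capture('side')[90:270,200:440,::-1],None,fx=3.3,fy=3.3))
tgt(.4534,-.2003,.0415,-7.5)"
```

```text
t 30.025 pos [ 0.4522 -0.2004  0.0441] phi -7.54 F [-0.  -0.8  0.1] w 0.0855 
 dp [-0.03  0.26  0.12] turn -0.04 q [-38.  14. 113.   0.  53. -30.]
```

View pics/s14.png

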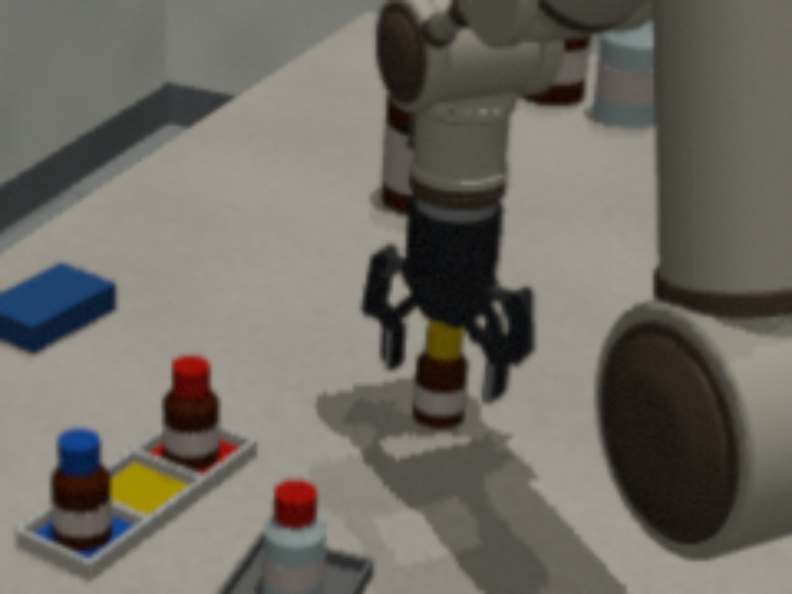

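Call:
jog_arm(deltas=[{"dp":[0,0.3,0.1],"turn":0,"hand":0.8},{"dp":[0,0.3,0.1],"turn":0,"hand":0.6},{"dp":[0,0.3,0.1],"turn":0,"hand":0.4},{"dp":[0,0.3,0.1],"turn":0,"hand":0.3},{"dp":[0,0.3,0.1],"turn":0,"hand":0.3},{"dp":[0,0.3,0.1],"turn":0,"hand":0.3}])

```text
clock: 30.78
tool_pos: [0.4527, -0.2002, 0.0404]
eef_rot: [-90.0, -0.0, -97.5]
ft_force: [0.1, 0.1, 1.4]
gripper_width: 0.0431
```

Call:
jog_arm(deltas=[{"dp":[0,-0.4,0],"turn":0,"hand":0.3},{"dp":[0,-1.2,0],"turn":0,"hand":0.3},{"dp":[0,-2.4,0],"turn":0,"hand":0.3},{"dp":[0,-4,0],"turn":0,"hand":0.3},{"dp":[0,-6,0],"turn":0,"hand":0.3},{"dp":[0,-8,0],"turn":0,"hand":0.3},{"dp":[0,-10,0],"turn":0,"hand":0.3},{"dp":[0,-12,0],"turn":0,"hand":0.3},{"dp":[0,-13,0],"turn":0,"hand":0.3},{"dp":[0,-13.4,0],"turn":0,"hand":0.3},{"dp":[0,-13.4,0],"turn":0,"hand":0.3}])

```text
clock: 32.15
tool_pos: [0.4524, -0.2, 0.1741]
eef_rot: [-90.0, 0.0, -97.5]
ft_force: [0.1, -0.3, -0.3]
gripper_width: 0.0428
```

```bash
python3 -c "
from h import *
tgt(.6065,.0261,.175,-7.5)"
```

```text
t 32.15 pos [ 0.4524 -0.2     0.1741] phi -7.54 F [ 0.1 -0.3 -0.3] w 0.0428 
 dp [-24.43  -0.09  12.31] turn -0.04 q [-38.   2. 109.   0.  69. -30.]
```

Call:
jog_arm(deltas=[{"dp":[-1,0,0.5],"turn":0,"hand":0.3},{"dp":[-3.5,0,1.8],"turn":0,"hand":0.3},{"dp":[-6.5,0,3.3],"turn":0,"hand":0.3},{"dp":[-9.5,0,4.8],"turn":0,"hand":0.3},{"dp":[-12.5,0,6.3],"turn":0,"hand":0.3},{"dp":[-15.5,0,7.8],"turn":0,"hand":0.3},{"dp":[-18.5,0,9.3],"turn":0,"hand":0.3},{"dp":[-21.5,0,10.8],"turn":0,"hand":0.3},{"dp":[-23.6,0,11.9],"turn":0,"hand":0.3},{"dp":[-24.4,0,12.3],"turn":0,"hand":0.3},{"dp":[-24.4,0,12.3],"turn":0,"hand":0.3},{"dp":[-24.4,0,12.3],"turn":0,"hand":0.3}])

```text
clock: 33.65
tool_pos: [0.6061, 0.0251, 0.174]
eef_rot: [-90.0, -0.0, -97.6]
ft_force: [0.8, -0.5, -0.5]
gripper_width: 0.0432
```

Call:
jog_arm(deltas=[{"dp":[0,1.5,0],"turn":0,"hand":0.3},{"dp":[0,3.5,0],"turn":0,"hand":0.3},{"dp":[0,5.5,0],"turn":0,"hand":0.3},{"dp":[0,7.5,0],"turn":0,"hand":0.3},{"dp":[0,9,0],"turn":0,"hand":0.3},{"dp":[0,9.3,0],"turn":0,"hand":0.3},{"dp":[0,9.3,0],"turn":0,"hand":0.3},{"dp":[0,9.3,0],"turn":0,"hand":0.3}])

```text
clock: 34.65
tool_pos: [0.6073, 0.0256, 0.0823]
eef_rot: [-89.9, -0.0, -97.5]
ft_force: [-0.6, -0.6, -0.3]
gripper_width: 0.0434
```

```bash
python3 -c "
from h import *
cv2.imwrite('pics/s15.png',cv2.resize(capture('side')[130:310,160:400,::-1],None,fx=3.3,fy=3.3))
tgt(.6065,.0261,.0464,-7.5)"
```

```text
t 34.7 pos [0.6073 0.0256 0.0823] phi -7.54 F [-0.5 -0.2 -0.1] w 0.0431 
 dp [-0.04  3.59 -0.09] turn -0.04 q [-9. 24. 94.  0. 62. -1.]
```

View pics/s15.png

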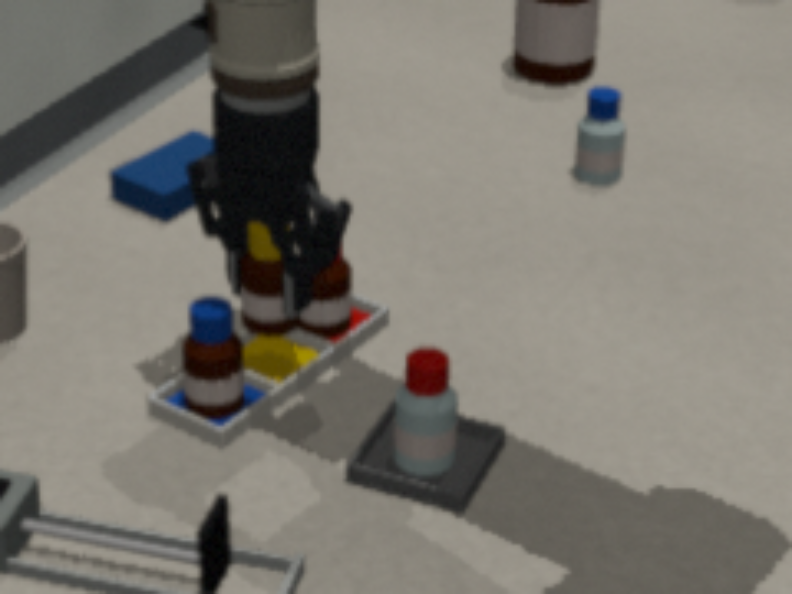

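The yellow bottle is over the yellow pocket, between its neighbours; lowering it.

Call:
jog_arm(deltas=[{"dp":[0,0.8,-0.1],"turn":0,"hand":0.3},{"dp":[0,1.7,-0.1],"turn":0,"hand":0.3},{"dp":[0,2.5,-0.1],"turn":0,"hand":0.3},{"dp":[0,3,-0.1],"turn":0,"hand":0.3},{"dp":[0,3.3,-0.1],"turn":0,"hand":0.3},{"dp":[0,3.5,-0.1],"turn":0,"hand":0.3},{"dp":[0,3.6,-0.1],"turn":0,"hand":0.3},{"dp":[0,3.6,-0.1],"turn":0,"hand":0.3}])

```text
clock: 35.7
tool_pos: [0.6062, 0.0257, 0.0465]
eef_rot: [-89.9, -0.0, -97.5]
ft_force: [-1.6, 0.1, 4.9]
gripper_width: 0.043
```

Call:
jog_arm(deltas=[{"dp":[0,0,0],"turn":0,"hand":0.55},{"dp":[0,0,0],"turn":0,"hand":0.65},{"dp":[0,0,0],"turn":0,"hand":0.8},{"dp":[0,0,0],"turn":0,"hand":0.9},{"dp":[0,-0.5,0],"turn":0,"hand":0.9},{"dp":[0,-2,0],"turn":0,"hand":1},{"dp":[0,-4,0],"turn":0,"hand":1},{"dp":[0,-6.5,0],"turn":0,"hand":1},{"dp":[0,-9,0],"turn":0,"hand":1},{"dp":[0,-12,0],"turn":0,"hand":1},{"dp":[0,-15,0],"turn":0,"hand":1},{"dp":[0,-16,0],"turn":0,"hand":1}])

```text
clock: 37.2
tool_pos: [0.6071, 0.0256, 0.2093]
eef_rot: [-89.7, -0.0, -97.5]
ft_force: [0.1, -0.2, 0.4]
gripper_width: 0.0853
```

Call:
jog_arm(deltas=[{"dp":[3,0,0],"turn":0,"hand":1},{"dp":[8,0,-2],"turn":0,"hand":1},{"dp":[13,0,-5],"turn":0,"hand":1},{"dp":[18,0,-8],"turn":0,"hand":1},{"dp":[23,0,-11],"turn":0,"hand":1},{"dp":[28,0,-15],"turn":0,"hand":1},{"dp":[33,0,-19],"turn":0,"hand":1},{"dp":[38,0,-23],"turn":0,"hand":1},{"dp":[41,0,-25],"turn":0,"hand":1},{"dp":[41,0,-25],"turn":0,"hand":1},{"dp":[41,0,-25],"turn":0,"hand":1}])

```text
clock: 38.58
tool_pos: [0.3041, -0.3472, 0.2051]
eef_rot: [-90.0, 0.1, -97.5]
ft_force: [-0.1, -0.4, -0.4]
gripper_width: 0.0852
```

```bash
python3 -c "
from h import *
im=capture('side');cv2.imwrite('pics/s16.png',cv2.resize(im[130:310,160:400,::-1],None,fx=3.3,fy=3.3))
for b in blobs(im):
  if b[2][1]>120:print('side',b[0],b[1].round(1),b[2][4],ray('side',b[1],.086)[0].round(4))
im=capture('top');cv2.imwrite('pics/t16.png',im[:,:,::-1])
h=cv2.cvtColor(im,cv2.COLOR_RGB2HSV)
for b in blobs(im):print('top',b[0],b[1].round(1),b[2][4],ray('top',b[1],.09)[0].round(4))
tgt(.6065,.0261,.0464,-7.5)"
```

```text
side red [257.4 200.7] 51 [ 0.5993 -0.0446  0.086 ]
side red [289.2 239.1] 73 [0.4504 0.0738 0.086 ]
side yellow [242.  212.7] 81 [0.6032 0.0255 0.086 ]
side blue [342.6 158.6] 27 [ 0.5025 -0.3898  0.086 ]
side blue [213.6 179.2] 319 [ 0.7627 -0.0905  0.086 ]
side blue [223.4 223.5] 59 [0.6162 0.0892 0.086 ]
top red [289.4 192.5] 559 [ 0.5843 -0.0432  0.09  ]
top red [226.  263.9] 190 [0.4507 0.0757 0.09  ]
top yellow [244.6 190.6] 56 [0.5887 0.0415 0.09  ]
top blue [217. 177.] 181 [0.6154 0.0945 0.09  ]
top blue [227.5 189.5] 292 [0.591  0.0741 0.09  ]
top blue [474.4 232.7] 166 [ 0.5056 -0.392   0.09  ]
t 38.675 pos [ 0.3046 -0.3469  0.2051] phi -7.45 F [ 0.1 -0.6  0.4] w 0.0857 
 dp [-40.88  15.89  25.1 ] turn 0.05 q [-64.  -5. 112.   0.  73. -56.]
```

View pics/s16.png

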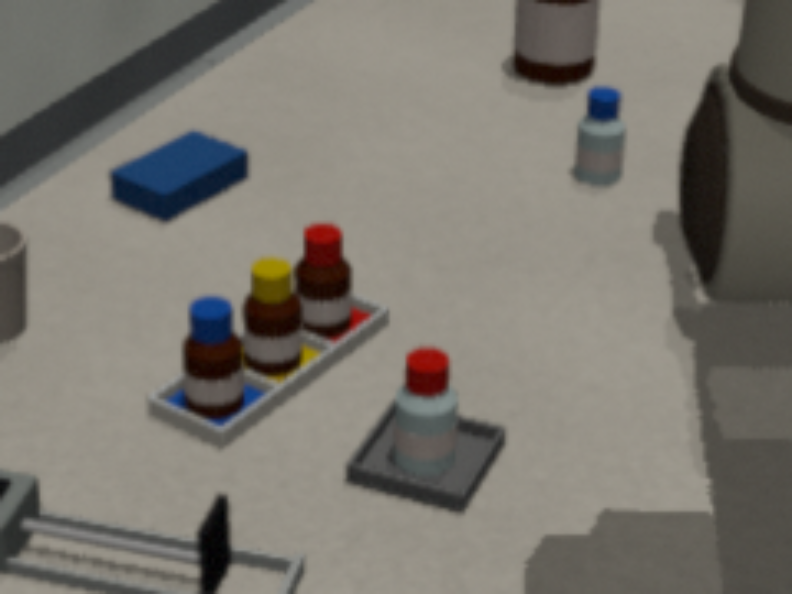

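View pics/t16.png

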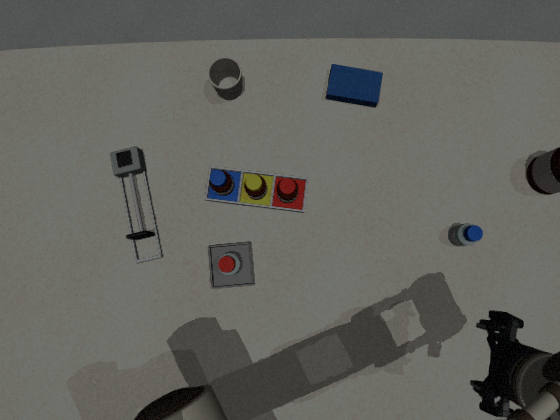

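Both pictures show all four moved bottles upright and in place. The spare clear bottle is at its starting pixel (474, 233), and the arm is clear of everything.

```bash
python3 -c "
from station import *
print(job_done())"
```

```text
the job is handed in; nothing more can be done
None
```

I finished the task and handed the job in at about 39 s of the 118 s allowed; no verdict was reported.

I lifted the jamming clear bottle straight out and stood it in the grey tray. The red-cap amber bottle then slid to the stop. I placed the red, blue and yellow amber bottles, in that order, each on its matching mat. Every bottle was lowered until the wrist force showed contact, then released.

**Last checks:** the final side and top pictures show everything upright. Positions below are from the side-camera cap readings, plus the top camera where its reading was usable:

| Bottle | Measured distance from target | Limit |
|---|---|---|
| Red amber | about 3 mm (side) | 15 mm |
| Yellow amber | about 3 mm (side) | 15 mm |
| Blue amber | about 5 mm (side), 1 mm (top) | 15 mm |
| Jamming clear | about 2 mm (both cameras) | 27 mm |

- **Spare clear bottle:** it reads at the same pixel as at the start.
- **Arm:** it was parked clear of everything, with the gripper open.
- **Weaker checks:** the two cameras differ by about 5 mm on the blue bottle. In the top picture the red and yellow caps merge with their mats, so those two positions rest on the side camera and the look of the top picture.

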